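# File the programming module in a tight rack

### The arm

A 6-joint arm with a two-finger parallel gripper is mounted at the origin on the work surface. World frame = base frame: x ahead of the robot, y to its left, z up, the work surface at z = 0. Lengths are in m, angles in rad, forces in N, time in s.
With the tool pointing down it reaches from about 0.35 to 0.975 m from the base axis. Payload 4.9 kg.
Tool frame: the origin (TCP) lies at the very end of the fingers, on their centre line; the grasp point (between the pads) lies 19 mm behind it; z points along the fingers, y is the line along which they close (so a half turn about z gives the same grasp; the last joint's range is limited). The gripper opens to 85 mm and grips with 20 to 120 N. Pads are 22 mm wide; open, the fingers measure 114 mm over their backs; the gripper's body (76 mm by 85 mm) begins 54 mm behind the grasp point. The pads swing forward as they close: fully open they stand 13 mm farther back than shut.
Start: joints at [-1.289, 0.053, 1.613, -0, 1.476, -0.119], TCP at [0.244, -0.575, 0.231] pointing down, gripper open.
Joint ranges: [-3.01, 3.01], [-1.01, 2.22], [0.06, 2.58], [-1.02, 4.17], [0.09, 2.62], [-3.14, 3.14]. Speed limits (rad/s): [2.57, 2.57, 3.14, 3.14, 3.14, 3.14].

### API

Orientations are given as a unit quaternion [w, x, y, z].
In Python, from plant import manip gives the robot as it stands.
- The arm moves only by the tool play_rows, never from a script. Its argument "series" is a list that holds one entry, the list of rows, each a list of 7 numbers: the shift along the world's x, y, z in m, then the turn, a rotation vector about the world's x, y, z in degrees, then the opening, from 0 (shut) to 1 (fully open). In form: [[[dx, dy, dz, rx, ry, rz, grip], ...]]. A call has 1 to 10 rows; each row shifts and turns the commanded pose from where the row before left it; what a row does not reach is not made up. A row lasts 1/10 s, in which the tool goes at most 50 mm and 8.59 degrees, less where a joint would pass 70% of its speed; a pose out of reach is approached as far as the arm can. A call with a gripper value outside its range is refused whole. The fingers move at their own pace and stop on an object; the grip force is fixed at half the most. Time passes only in rows, so rows that do not move let the fingers close. It gives the time, the measured TCP pose, the force, the opening and the grip force at its end, in the units of the state.
- manip.state(): the state, without advancing time (a new reading comes with each control period).
- manip.grab_frame(name): name is "side" or "top"; returns a dict with "frame" (480x640x3 uint8, blue, green, red), "mtx" (3x3 intrinsics, pixels), "k1" (the pictures are not rectified: a ray, as slopes to the right and down, at radius r is drawn at 1 + k1 r^2 times it, then the intrinsics apply), "R" (3x3) and "t" (3): a world point X has camera coordinates R X + t. Camera axes: x right, y down, z forward; pixel columns grow to the right and rows downward; lengths in m; the calibration is good to about 2 mm. A picture is of the moment at which its call begins. There is no depth.
- manip.job_done(): hands the job in; it is judged then, once.
The state is a dict: "time": time; "joint_pos": joint angles; "joint_vel": joint speeds; "joint_efforts": joint torques, N m; "tool_pos": TCP position; "tool_rot": TCP orientation; "contact_force": force on the tool from outside, world axes, zero at the start; "ft_torque": the same for the moment, N m; "gripper_width": opening from 0.0 (shut) to 1.0 (fully open); "grasp_force": force on a finger pad.
Only numpy, scipy, OpenCV 4.12 (cv2) and the standard library are available. Lean on these libraries where they do the work, as an engineer would, in place of code of your own. Each camera call takes 0.05 s, during which the arm holds its last target. There are 200 camera calls.

### The job

In the rack of adapter modules, nudge the neighbours apart to open a gap between the yellow-tabbed and the blue-tabbed module, keeping them standing in the rack. Then stand the loose beige module in that gap, set down on the rack floor, not dropped, and in line with the others, and close the row up again so that all four stand snugly side by side, upright and let go. Leave the key, the back plate, the bolt jar and the clamp where they are.

Things in the scene. Friction and masses are not known exactly. Their poses are not given: they have to be found in the camera images.
- rack_slot (a point): Low grey rack fixed to the bench, open in front and on top, with a slippery white runner floor on which modules slide easily. Point: mid-floor, 8 mm above the bench, under the centre line of a module touching the back stop (face 38 mm on in +x, 30 mm high). y along the row, z up; front edge at x -52 mm. End cheeks 42 mm high, inner faces at y +-79 mm: about 50 mm free, shared by both ends, neither share fits a module
- yellow_c (a point): Charcoal adapter module with a yellow pull tab, one of three standing tightly side by side in the rack: body 76 deep (x) x 36 thick (y) x 66 mm tall, pull tab centred on top 36 (x) x 10 (y) x 30 mm tall; 96 mm overall, about 140 g. Point: its centre, 48 mm above its underside. Always the middle one of the three at the start
- blue_c (a point): Charcoal adapter module with a blue pull tab, one of three standing tightly side by side in the rack: body 76 deep (x) x 36 thick (y) x 66 mm tall, pull tab centred on top 36 (x) x 10 (y) x 30 mm tall; 96 mm overall, about 140 g. Point: its centre, 48 mm above its underside. At one end of the three, either side of the yellow one
- red_c (a point): Charcoal adapter module with a red pull tab, one of three standing tightly side by side in the rack: body 76 deep (x) x 36 thick (y) x 66 mm tall, pull tab centred on top 36 (x) x 10 (y) x 30 mm tall; 96 mm overall, about 140 g. Point: its centre, 48 mm above its underside. At the other end of the three
- beige_c (a point): The loose beige programming module, standing upright on the bench away from the rack. body 76 deep (x) x 36 thick (y) x 66 mm tall, pull tab centred on top 36 (x) x 10 (y) x 30 mm tall; 96 mm overall, about 140 g. Point: its centre, 48 mm above its underside
- jar_c (a point): Squat glass jar of bolts with a steel lid, 56 mm across, 61 mm tall, loose on the bench; point on its axis 30 mm up. Leave alone
- key: Brass key lying flat, 65 mm long, bow 26 mm across and 6 mm thick; origin under the bow's centre, blade along +x. Leave alone
- plate: Gunmetal fob back plate lying flat, 55 x 34 x 6 mm; origin under its centre. Leave alone
- clamp_c (a point): Small spring clamp lying flat, about 120 x 60 x 20 mm, with yellow jaws towards +x that pinch a cracked grey fob shell; point in its middle, 10 mm up. Leave alone
Things that resemble listed ones, but are neither listed nor needed, are in the scene too. What is shaped like the part that bears red_c but pink or turquoise is not meant.

How it is judged:
By the outcome, as a careful person would: the job done as asked, in the order asked, and still so for the second after the job is handed in, with the robot touching nothing.
It also fails if it takes over 58 s, if anything falls off the work surface, if the arm or the gripper's body presses on something with over 40 N, if the wrist force passes 120 N, or if a joint passes its speed limit or range.

## Working session

There is one attempt and no reset: what is moved stays moved. The work goes in short steps, Python scripts to look and compute and a tool call to move; the robot and the scene stay as the last step left them, time stands still between calls to the robot, and variables do not carry over. Pictures are saved under pics/ and viewed, at most 10 in all, crops included, and the job is handed in when it is done.

Besides the shell and the picture viewer there is one more tool, called as name(argument=value, ...), one argument or row to a line, values as JSON. play_rows: Moves the arm, as the interface text tells. Its arguments: {"type":"object","properties":{"series":{"type":"array"}},"required":["series"]}

```bash
ls; mkdir -p pics; python3 - <<'E'
from plant import manip
import cv2,numpy as np
for n in("side","top"):
    f=manip.grab_frame(n);cv2.imwrite(f"pics/{n}0.png",f["frame"])
    np.savez(f"{n}.npz",**{k:f[k] for k in("mtx","k1","R","t")})
    print(n,f["mtx"].tolist(),f["k1"],(-f["R"].T@f["t"]).round(3),f["R"].round(2).tolist())
print(manip.state())
E
```

```text
pics
side [[602.2701717723269, 0.0, 326.62232094268103], [0.0, 602.2701717723269, 240.76899542645197], [0.0, 0.0, 1.0]] -0.10189609166785586 [0.228 0.539 0.782] [[-0.81, -0.59, 0.01], [-0.46, 0.62, -0.64], [0.37, -0.52, -0.77]]
top [[519.6416273986472, 0.0, 318.6235457173166], [0.0, 519.6416273986472, 235.3856130403185], [0.0, 0.0, 1.0]] -0.1536505161169733 [0.43  0.058 1.01 ] [[-0.02, -1.0, 0.03], [-0.99, 0.02, -0.14], [0.14, -0.03, -0.99]]
{'time': 0.1, 'joint_pos': array([-1.28899933e+00,  5.33455606e-02,  1.61417085e+00,  2.26901160e-05,
        1.47599402e+00, -1.18994875e-01]), 'joint_vel': array([-0.00022349, -0.00049425, -0.00378918,  0.00240687,  0.00020945,
       -0.00183131]), 'joint_efforts': array([-3.66214626e-04, -3.94900668e+01, -3.71363568e+01, -1.26666696e-04,
        3.88073604e-03,  6.56870824e-06]), 'tool_pos': array([ 0.24369248, -0.5749173 ,  0.23014357]), 'tool_rot': array([-9.56631100e-04,  9.79987606e-01,  1.99056203e-01, -6.67126383e-05]), 'contact_force': array([-0.05845428, -0.11790783, -1.09762307]), 'ft_torque': array([ 0.02002349, -0.010618  ,  0.0353646 ]), 'grasp_force': 0.0, 'gripper_width': 0.9980101762130702}
```

View pics/side0.png

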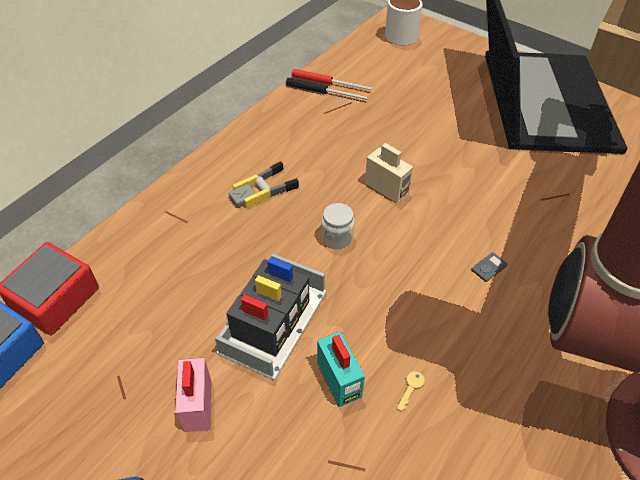

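View pics/top0.png

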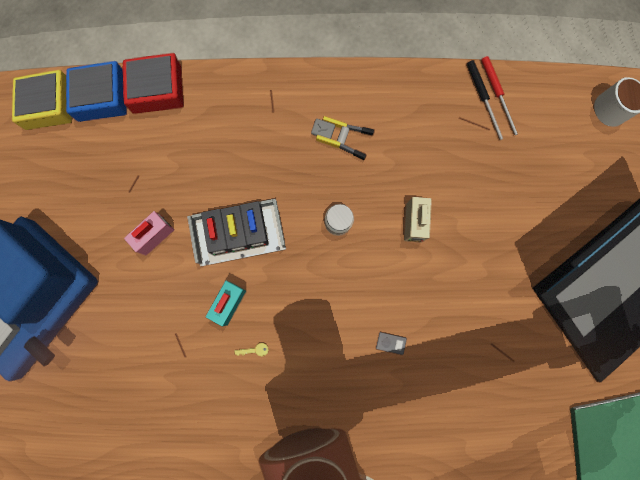

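The top view shows red, yellow and blue tabs at (211,228), (232,225) and (252,220) in the rack, and beige at (418,218). The jar is at (339,219), clamp at (342,135), key at (252,350) and plate at (391,343).

Possible mix-ups:
- **Red:** the pink module (148,232) and turquoise module (224,303) both carry red tabs, so they are decoys. The real red_c is the charcoal one at (211,228).
- **Yellow and blue:** the coloured boxes at top left, (40,100), (95,90) and (152,82), are not modules.
- **Beige:** it has one candidate, at (418,218).

```bash
cat > h.py <<'E'
import cv2,numpy as np
def cal(n): return dict(np.load(f"{n}.npz"))
def ray(c,uv):
    k=float(c["k1"]);M=c["mtx"];d=np.array([k,0,0,0.])
    p=cv2.undistortPoints(np.array(uv,float).reshape(-1,1,2),M,d)[:,0]
    return -c["R"].T@c["t"],np.c_[p,np.ones(len(p))]@c["R"]
def plane(c,uv,z):
    o,d=ray(c,uv); return o+d*((z-o[2])/d[:,2])[:,None]
def proj(c,X):
    return cv2.projectPoints(np.array(X,float).reshape(-1,1,3),cv2.Rodrigues(c["R"])[0],c["t"],c["mtx"],np.array([float(c["k1"]),0,0,0]))[0][:,0]
RNG={"red":((0,150,60),(8,255,255)),"yellow":((22,150,60),(35,255,255)),"blue":((105,120,40),(130,255,255))}
def tabs(img,box):
    x0,y0,x1,y1=box;h=cv2.cvtColor(img[y0:y1,x0:x1],cv2.COLOR_BGR2HSV);o={}
    for n,(a,b) in RNG.items():
        m=cv2.inRange(h,a,b)
        cs=cv2.findContours(m,0,2)[0]
        if not cs: continue
        c=max(cs,key=cv2.contourArea)
        o[n]=(np.array(cv2.minAreaRect(c)[0])+(x0,y0),cv2.minAreaRect(c)[1:],cv2.contourArea(c))
    return o
E
python3 - <<'E'
from h import *
T=cv2.imread("pics/top0.png");S=cv2.imread("pics/side0.png");c=cal("top")
for n,v in tabs(T,(190,195,290,270)).items(): print(n,v,plane(c,v[0],.104).round(4))
hsv=cv2.cvtColor(T,cv2.COLOR_BGR2HSV)
for p in [(418,200),(424,215),(410,215),(428,235),(440,218)]: print(p,hsv[p[1],p[0]])
a=cv2.resize(T[192:272,182:292],None,fx=5,fy=5,interpolation=2)
b=cv2.resize(T[190:246,395:445],None,fx=5,fy=5,interpolation=2)
im=np.zeros((400,800,3),np.uint8);im[:,:550]=a;im[:280,550:]=b;cv2.imwrite("pics/c1.png",im)
E
```

```text
red (array([211.38400078, 228.61199951]), ((21.734582901000977, 7.155418395996094), 79.69515228271484), 126.5) [[0.5703 0.2209 0.104 ]]
yellow (array([231.26922607, 224.84615326]), ((21.768890380859375, 6.864064693450928), 78.69007110595703), 109.0) [[0.5765 0.1856 0.104 ]]
blue (array([251.44230652, 220.71153831]), ((22.35723876953125, 6.471832275390625), 78.69007110595703), 118.5) [[0.5833 0.1499 0.104 ]]
(418, 200) [ 26  50 208]
(424, 215) [ 26  49 208]
(410, 215) [20 87 73]
(428, 235) [ 28  46 209]
(440, 218) [ 14 144 167]
```

View pics/c1.png

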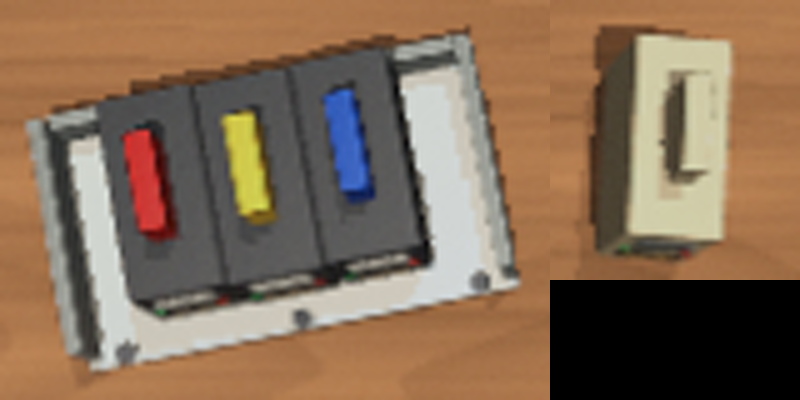

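The crop shows the charcoal trio with red on the left (150,185), yellow (248,165) and blue on the right (348,145), and free floor at both ends, about 20–27 mm each. Beige, at the right, stands about square to the world axes with its label facing front.

```bash
python3 - <<'E'
from h import *
T=cv2.imread("pics/top0.png");c=cal("top")
h=cv2.cvtColor(T,cv2.COLOR_BGR2HSV)[185:250,395:445]
m=cv2.morphologyEx(cv2.inRange(h,(18,20,150),(40,80,255)),3,np.ones((5,5)))
k=max(cv2.findContours(m,0,2)[0],key=cv2.contourArea)
b=cv2.boxPoints(cv2.minAreaRect(k))+(395,185)
P=plane(c,b,.066);print(P.round(4),P.mean(0),np.linalg.norm(P[1]-P[0]),np.linalg.norm(P[2]-P[1]))
for i in(0,1): d=P[i+1]-P[i];print(np.degrees(np.arctan2(d[1],d[0])))
# tab right/top edge points in crop -> tab top plane
q=np.array([(684,72),(714,72),(708,168),(684,168)],float);q=(q-(550,0))/5+(395,190)
print(plane(c,q,.096).round(4))
# rack cheek inner corners at floor, tops
q=np.array([(470,35),(520,285),(30,122),(80,355)],float)/5+(182,192)
print(plane(c,q,.042).round(4))
E
```

```text
[[ 0.5556 -0.1388  0.066 ]
 [ 0.6309 -0.1455  0.066 ]
 [ 0.6291 -0.1813  0.066 ]
 [ 0.5536 -0.1742  0.066 ]] [ 0.59230768 -0.15996286  0.066     ] 0.07561023765122264 0.035887930079049335
-5.014535177563394
-92.91841007800049
[[ 0.6101 -0.1567  0.096 ]
 [ 0.61   -0.1677  0.096 ]
 [ 0.5748 -0.1637  0.096 ]
 [ 0.5749 -0.1549  0.096 ]]
[[0.6348 0.1095 0.042 ]
 [0.5391 0.0915 0.042 ]
 [0.6041 0.2771 0.042 ]
 [0.5152 0.2569 0.042 ]]
```

play_rows(
  series=[
    [[0,0,0.05,0,0,0,0.5],[0,0,0.05,0,0,0,0.24],[0,0,0.05,0,0,0,0.24],[0.02,0.0425,0,0,0,-1.8,0.24],[0.02,0.0425,0,0,0,-1.8,0.24],[0.02,0.0425,0,0,0,-1.8,0.24],[0.02,0.0425,0,0,0,-1.8,0.24],[0.02,0.0425,0,0,0,-1.8,0.24],[0.02,0.0425,0,0,0,-1.8,0.24],[0.02,0.0425,0,0,0,-1.8,0.24]],
  ],
)

```text
time: 1.1
tool_pos: [0.3841, -0.2761, 0.3808]
tool_rot: [-0.0, 0.996, 0.089, -0.0]
contact_force: [0.6, -0.3, -0.7]
gripper_width: 0.24
grasp_force: 0.0
```

play_rows(
  series=[
    [[0.02,0.0426,-0.015,0,0,0,0.24],[0.02,0.0426,-0.015,0,0,0,0.24],[0.02,0.0426,-0.015,0,0,0,0.24],[0.02,0.0426,-0.015,0,0,0,0.24],[0.02,0.0426,-0.015,0,0,0,0.24],[0.02,0.0426,-0.015,0,0,0,0.24],[0.02,0.0426,-0.015,0,0,0,0.24],[0.02,0.0426,-0.015,0,0,0,0.24],[0.02,0.0426,-0.015,0,0,0,0.24],[0.02,0.0426,-0.015,0,0,0,0.24]],
  ],
)

```text
time: 2.1
tool_pos: [0.584, 0.15, 0.2301]
tool_rot: [0.0, 0.996, 0.091, -0.0]
contact_force: [0.8, -1.5, 0.6]
gripper_width: 0.235
grasp_force: 0.0
```

play_rows(
  series=[
    [[0,0,-0.04,0,0,0,0.24],[0,0,-0.04,0,0,0,0.24],[0,0,0,0,0,0,0.24]],
  ],
)

```text
time: 2.4
tool_pos: [0.5789, 0.1479, 0.1433]
tool_rot: [0.0, 0.996, 0.091, -0.007]
contact_force: [-1.4, -0.4, -1.4]
gripper_width: 0.242
grasp_force: 0.0
```

```bash
cat > snap.py <<'E'
import sys
from plant import manip
from h import *
def snap(name):
    S=manip.grab_frame("side")["frame"];T=manip.grab_frame("top")["frame"]
    cv2.imwrite(f"pics/{name}_s.png",S);cv2.imwrite(f"pics/{name}_t.png",T)
    a=cv2.resize(S[190:410,190:390],(400,440),interpolation=2);b=cv2.resize(T[180:290,175:275],(400,440),interpolation=2)
    cv2.imwrite(f"pics/{name}.png",np.hstack([a,b]))
    s=manip.state();print(s["time"],s["tool_pos"].round(4),s["tool_rot"].round(3),s["contact_force"].round(1),s["gripper_width"])
    return S,T
if __name__=="__main__": snap(sys.argv[1])
E
python3 snap.py a1
```

```text
2.5 [0.5832 0.1479 0.1507] [ 0.     0.996  0.09  -0.001] [ 0.1 -0.2  1.5] 0.24279611767448028
```

View pics/a1.png

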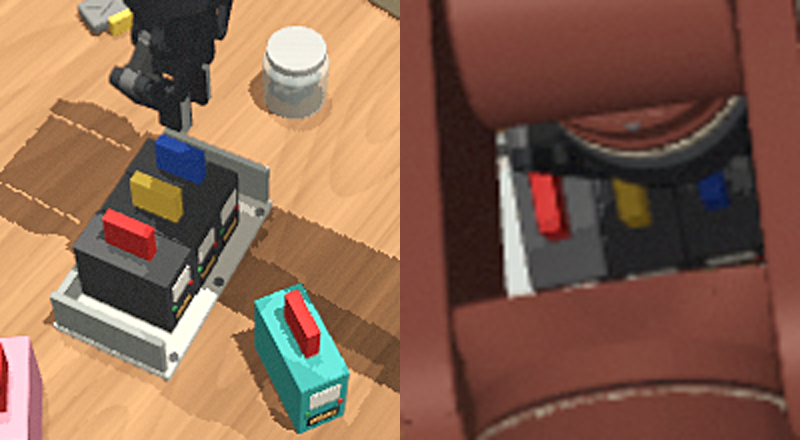

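The side view has the blue tab at (180,155) in the crop with the fingertips straddling it just above, and nothing has moved. Descending.

play_rows(
  series=[
    [[0.001,0.002,-0.02,0,0,0,0.24],[0,0,-0.02,0,0,0,0.24],[0,0,-0.015,0,0,0,0.24],[0,0,-0.01,0,0,0,0.24],[0,0,-0.006,0,0,0,0.24],[0,0,0,0,0,0,0.24]],
  ],
)

```text
time: 3.1
tool_pos: [0.5848, 0.1499, 0.0802]
tool_rot: [0.0, 0.996, 0.09, -0.0]
contact_force: [0.0, -1.3, -0.3]
gripper_width: 0.245
grasp_force: 0.0
```

```bash
python3 snap.py a2; python3 - <<'E'
from h import *
c=cal("side")
print(proj(c,[(.584,.150,.104),(.584,.150,.079)]))
for n in("side0","a2_s"): print(n,{k:v[0].round(1) for k,v in tabs(cv2.imread(f"pics/{n}.png"),(225,250,312,330)).items()})
E
```

```text
3.2 [0.5854 0.1501 0.0812] [-0.     0.996  0.09   0.001] [-0.2 -0.1  0.4] 0.2400081927629977
[[280.77591013 263.45795321]
 [281.59661866 273.9833409 ]]
side0 {'red': array([254. , 306.9]), 'yellow': array([267.6, 287.6]), 'blue': array([279.5, 268.9])}
a2_s {'red': array([254.2, 306.6]), 'yellow': array([267.6, 287.8]), 'blue': array([287.7, 271.9])}
```

View pics/a2.png

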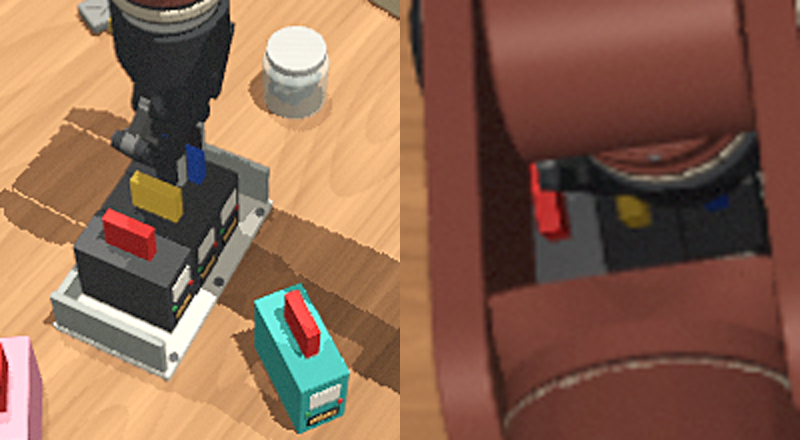

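The fingers straddle the blue tab at about (185,165) in the crop and the other tabs haven't shifted. Next I close and slide blue away.

play_rows(
  series=[
    [[0,0,0,0,0,0,0],[0,0,0,0,0,0,0],[0,0,0,0,0,0,0],[0,0,0,0,0,0,0]],
  ],
)

```text
time: 3.6
tool_pos: [0.5856, 0.1501, 0.0814]
tool_rot: [0.0, 0.996, 0.09, 0.001]
contact_force: [0.6, -0.0, 3.4]
gripper_width: 0.097
grasp_force: 59.2
```

play_rows(
  series=[
    [[0.0005,-0.003,0,0,0,0,0],[0.0007,-0.004,0,0,0,0,0],[0.0007,-0.004,0,0,0,0,0],[0.0007,-0.004,0,0,0,0,0],[0.0007,-0.004,0,0,0,0,0],[0,0,0,0,0,0,0]],
  ],
)

```text
time: 4.2
tool_pos: [0.5892, 0.1307, 0.0814]
tool_rot: [-0.0, 0.996, 0.09, 0.001]
contact_force: [1.2, 1.1, 6.1]
gripper_width: 0.099
grasp_force: 59.6
```

play_rows(
  series=[
    [[0.0005,-0.0025,0,0,0,0,0],[0,0,0,0,0,0,0],[0,0,0,0,0,0,0.24],[0,0,0,0,0,0,0.24],[0,0,0,0,0,0,0.24]],
  ],
)

```text
time: 4.7
tool_pos: [0.5878, 0.1283, 0.0792]
tool_rot: [0.0, 0.996, 0.09, -0.001]
contact_force: [0.8, 0.2, 0.7]
gripper_width: 0.242
grasp_force: 0.0
```

play_rows(
  series=[
    [[0,0,0.02,0,0,0,0.24],[0,0,0.03,0,0,0,0.24],[-0.006,0.028,0,0,0,0,0.24],[-0.005,0.028,0,0,0,0,0.24],[0,0.0015,0,0,0,0,0.24],[0,0,0,0,0,0,0.24]],
  ],
)

```text
time: 5.3
tool_pos: [0.5771, 0.1862, 0.1296]
tool_rot: [0.0, 0.996, 0.091, -0.001]
contact_force: [1.2, -0.2, -0.2]
gripper_width: 0.242
grasp_force: 0.0
```

```bash
python3 snap.py a3
```

```text
5.4 [0.5775 0.1853 0.1297] [ 0.     0.996  0.09  -0.   ] [-0.5  0.2  0.5] 0.23902654881390306
```

View pics/a3.png

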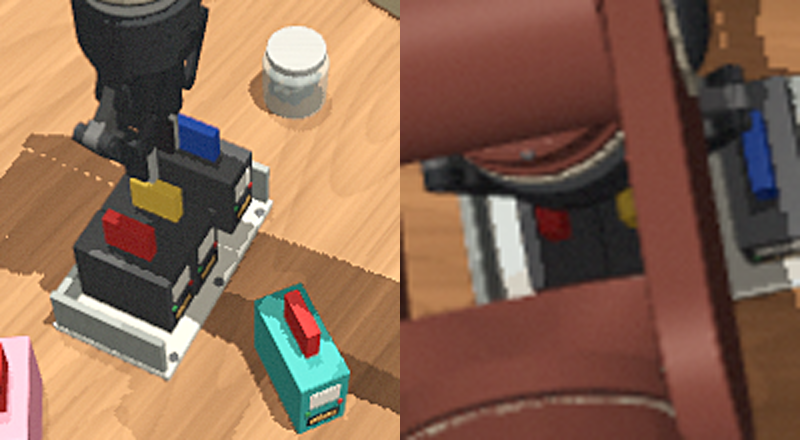

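Blue has moved about 22 mm and still stands, at (200,140) in the crop. The fingers are over the yellow tab at (157,195).

play_rows(
  series=[
    [[0,0,-0.02,0,0,0,0.24],[0,0,-0.02,0,0,0,0.24],[0,0,-0.009,0,0,0,0.24],[0,0,0,0,0,0,0.24],[0,0,0,0,0,0,0],[0,0,0,0,0,0,0],[0,0,0,0,0,0,0],[0,0,0,0,0,0,0]],
  ],
)

```text
time: 6.2
tool_pos: [0.5779, 0.1861, 0.0819]
tool_rot: [-0.0, 0.996, 0.09, 0.0]
contact_force: [0.3, 0.1, -1.4]
gripper_width: 0.105
grasp_force: 60.3
```

play_rows(
  series=[
    [[-0.0005,0.003,0,0,0,0,0],[-0.0007,0.004,0,0,0,0,0],[-0.0007,0.004,0,0,0,0,0],[-0.0007,0.004,0,0,0,0,0],[-0.0007,0.004,0,0,0,0,0],[0,0,0,0,0,0,0]],
  ],
)

```text
time: 6.8
tool_pos: [0.5742, 0.2059, 0.0814]
tool_rot: [-0.0, 0.996, 0.091, 0.0]
contact_force: [0.3, -0.4, -0.6]
gripper_width: 0.105
grasp_force: 60.4
```

play_rows(
  series=[
    [[-0.0004,0.002,0,0,0,0,0],[0,0,0,0,0,0,0],[0,0,0,0,0,0,0.24],[0,0,0,0,0,0,0.24],[0,0,0,0,0,0,0.24],[0,0,0.02,0,0,0,0.24],[0,0,0.04,0,0,0,0.24],[0,0,0.04,0,0,0,0.24]],
  ],
)

```text
time: 7.6
tool_pos: [0.5732, 0.2068, 0.1813]
tool_rot: [0.0, 0.996, 0.09, -0.001]
contact_force: [-0.0, 0.4, -0.4]
gripper_width: 0.237
grasp_force: 0.0
```

play_rows(
  series=[
    [[0.0024,-0.046,0,0,0,-1.8,0.3],[0.0024,-0.046,0,0,0,-1.8,0.3],[0.0024,-0.046,0,0,0,-1.8,0.3],[0.0024,-0.046,0,0,0,-1.8,0.3],[0.0024,-0.046,0,0,0,-1.8,0.3],[0.0024,-0.046,0,0,0,-1.8,0.3],[0.0024,-0.046,0,0,0,-1.8,0.3],[0.0024,-0.046,0,0,0,-1.8,0.3],[0,0,0,0,0,0,0.3],[0,0,0,0,0,0,0.3]],
  ],
)

```text
time: 8.6
tool_pos: [0.593, -0.1619, 0.1813]
tool_rot: [-0.0, 0.999, -0.036, -0.0]
contact_force: [0.9, -0.0, 0.2]
gripper_width: 0.297
grasp_force: 0.0
```

```bash
python3 - <<'E'
from snap import *
S,T=snap("a4");c=cal("top")
u=np.array([.9836,.1805]);v=np.array([-.1805,.9836])
for n,w in tabs(T,(185,195,290,270)).items():
    P=plane(c,w[0],.104)[0];print(n,P.round(4),w[1],"u,v",(P[:2]@u).round(4),(P[:2]@v).round(4))
a=cv2.resize(S[110:360,210:430],(400,455),interpolation=2);b=cv2.resize(T[185:285,180:270],(400,455),interpolation=2)
cv2.imwrite("pics/a4.png",np.hstack([a,b]))
E
```

```text
8.7 [ 0.5931 -0.1601  0.1812] [-0.     0.999 -0.035 -0.   ] [ 0.2 -0.6 -0.1] 0.30171588328308296
red [0.5669 0.2407 0.104 ] ((21.913469314575195, 7.870960235595703), 79.69515228271484) u,v 0.601 0.1345
yellow [0.5734 0.2058 0.104 ] ((21.536266326904297, 7.069156646728516), 80.53767395019531) u,v 0.6011 0.0989
blue [0.5875 0.1277 0.104 ] ((22.36068344116211, 6.171548366546631), 79.69515228271484) u,v 0.6009 0.0196
```

View pics/a4.png

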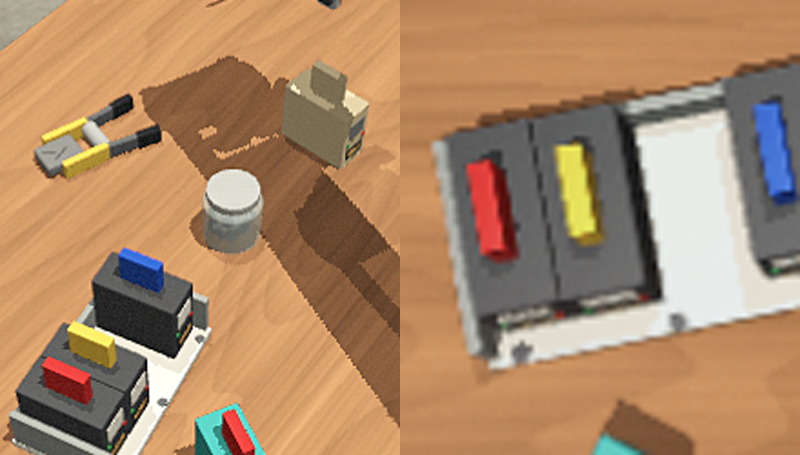

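The gap is open: tab pitch from yellow to blue is 79 mm, which leaves 43 mm free. All three stand at the same depth, u = 0.601. Beige is at (325,110) in the crop with the fingertips above it, so I pick it up next.

play_rows(
  series=[
    [[0,0,-0.03,0,0,0,0.3],[0,0,-0.03,0,0,0,0.3],[0,0,-0.025,0,0,0,0.3],[0,0,-0.015,0,0,0,0.3],[0,0,-0.008,0,0,0,0.3],[0,0,0,0,0,0,0.3],[0,0,0,0,0,0,0],[0,0,0,0,0,0,0],[0,0,0,0,0,0,0],[0,0,0,0,0,0,0]],
  ],
)

```text
time: 9.7
tool_pos: [0.5942, -0.1613, 0.0749]
tool_rot: [0.0, 0.999, -0.035, 0.001]
contact_force: [-0.1, 0.3, 4.8]
gripper_width: 0.104
grasp_force: 62.3
```

play_rows(
  series=[
    [[0,0,0,0,0,0,0],[0,0,0.02,0,0,0,0],[0,0,0.04,0,0,0,0],[0,0,0.04,0,0,0,0],[0,0,0.04,0,0,0,0],[0,0,0,0,0,0,0]],
  ],
)

```text
time: 10.3
tool_pos: [0.5962, -0.1623, 0.2208]
tool_rot: [0.002, 0.999, -0.035, 0.006]
contact_force: [0.4, -0.4, -0.4]
gripper_width: 0.105
grasp_force: 61.6
```

play_rows(
  series=[
    [[-0.0017,0.0412,0,0,0,1.8,0],[-0.0017,0.0412,0,0,0,1.8,0],[-0.0017,0.0412,0,0,0,1.8,0],[-0.0017,0.0412,0,0,0,1.8,0],[-0.0017,0.0412,0,0,0,1.8,0],[-0.0017,0.0412,0,0,0,1.8,0],[-0.0017,0.0412,0,0,0,1.8,0],[-0.0017,0.0412,0,0,0,1.8,0],[0,0,0,0,0,0,0],[0,0,0,0,0,0,0]],
  ],
)

```text
time: 11.3
tool_pos: [0.5785, 0.1691, 0.2114]
tool_rot: [0.0, 0.996, 0.091, -0.001]
contact_force: [-0.2, -0.2, -2.4]
gripper_width: 0.106
grasp_force: 61.5
```

```bash
python3 snap.py a5
```

```text
11.4 [0.5791 0.1678 0.2121] [ 0.     0.996  0.09  -0.001] [-0.3 -0.1 -0.9] 0.10187392996022387
```

View pics/a5.png

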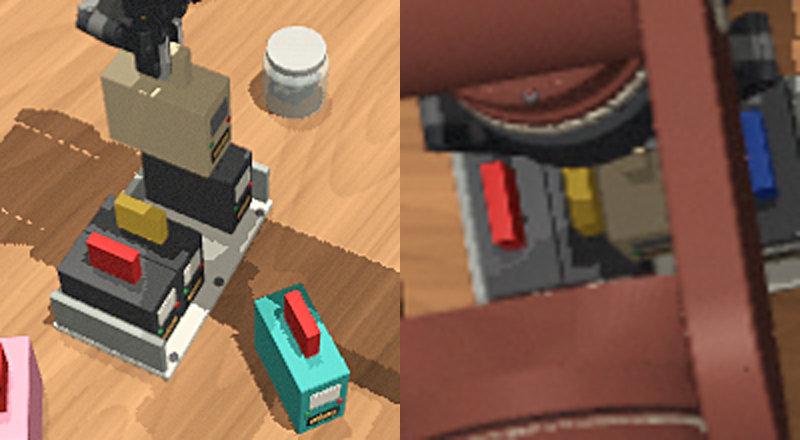

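Beige hangs upright over the gap at (165,110) in the crop. Lowering it into the gap, with a check before touchdown.

play_rows(
  series=[
    [[0.002,0,-0.02,0,0,0,0],[0,0,-0.02,0,0,0,0],[0,0,-0.02,0,0,0,0],[0,0,-0.015,0,0,0,0],[0,0,-0.01,0,0,0,0],[0,0,0,0,0,0,0]],
  ],
)

```text
time: 12.0
tool_pos: [0.5805, 0.1678, 0.1263]
tool_rot: [0.0, 0.996, 0.09, -0.002]
contact_force: [-0.4, 0.6, -1.3]
gripper_width: 0.103
grasp_force: 61.6
```

```bash
python3 snap.py a6; python3 - <<'E'
from h import *
S=cv2.imread("pics/a6_s.png");print({k:v[0].round(1) for k,v in tabs(S,(215,240,315,330)).items()})
print({k:v[0].round(1) for k,v in tabs(cv2.imread("pics/a4_s.png"),(215,240,315,330)).items()})
E
```

```text
12.1 [0.582  0.1684 0.1288] [-0.     0.996  0.09   0.   ] [-0.   0.2 -2.4] 0.10156299664750452
{'red': array([246.5, 318.6]), 'yellow': array([259.9, 298.8]), 'blue': array([291.4, 256.7])}
{'red': array([246.5, 318.6]), 'yellow': array([260.1, 298.8]), 'blue': array([287. , 258.1])}
```

View pics/a6.png

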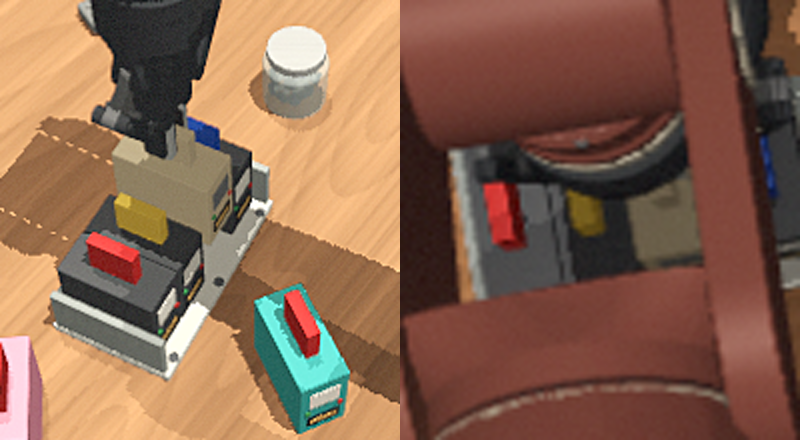

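Beige has entered the gap by about 20 mm, at (175,185) in the crop, and red and yellow haven't moved. I'll continue slowly.

play_rows(
  series=[
    [[-0.001,-0.001,-0.01,0,0,0,0],[0,0,-0.01,0,0,0,0],[0,0,-0.01,0,0,0,0],[0,0,-0.006,0,0,0,0],[0,0,-0.003,0,0,0,0],[0,0,0,0,0,0,0],[0,0,0,0,0,0,0]],
  ],
)

```text
time: 12.8
tool_pos: [0.5808, 0.1677, 0.0895]
tool_rot: [-0.0, 0.996, 0.09, 0.0]
contact_force: [-1.4, 0.7, -2.3]
gripper_width: 0.098
grasp_force: 61.5
```

play_rows(
  series=[
    [[0,0,-0.002,0,0,0,0],[0,0,-0.002,0,0,0,0],[0,0,0,0,0,0,0],[0,0,0,0,0,0,0]],
  ],
)

```text
time: 13.2
tool_pos: [0.5805, 0.1677, 0.0853]
tool_rot: [-0.0, 0.996, 0.09, -0.0]
contact_force: [-0.2, 0.5, -1.7]
gripper_width: 0.097
grasp_force: 61.5
```

play_rows(
  series=[
    [[0,0,-0.001,0,0,0,0],[0,0,-0.001,0,0,0,0],[0,0,0,0,0,0,0],[0,0,0,0,0,0,0]],
  ],
)

```text
time: 13.6
tool_pos: [0.5805, 0.1676, 0.0832]
tool_rot: [0.0, 0.996, 0.09, -0.0]
contact_force: [0.3, -0.3, -1.1]
gripper_width: 0.102
grasp_force: 61.5
```

play_rows(
  series=[
    [[0,0,-0.001,0,0,0,0],[0,0,0,0,0,0,0],[0,0,0,0,0,0,0]],
  ],
)

```text
time: 13.9
tool_pos: [0.5809, 0.1677, 0.083]
tool_rot: [-0.0, 0.996, 0.09, 0.0]
contact_force: [-1.5, 0.3, 1.8]
gripper_width: 0.1
grasp_force: 62.0
```

Touchdown: the force turned to +1.8 N at z 0.083. Now I ease it back to the stop while still holding it.

play_rows(
  series=[
    [[0.001,0.0002,0,0,0,0,0],[0,0,0,0,0,0,0],[0,0,0,0,0,0,0]],
  ],
)

```text
time: 14.2
tool_pos: [0.582, 0.1679, 0.0829]
tool_rot: [-0.0, 0.996, 0.09, 0.0]
contact_force: [-2.4, 0.4, 4.8]
gripper_width: 0.1
grasp_force: 62.4
```

play_rows(
  series=[
    [[0.0007,0.0001,0,0,0,0,0],[0,0,0,0,0,0,0],[0,0,0,0,0,0,0]],
  ],
)

```text
time: 14.5
tool_pos: [0.5826, 0.168, 0.083]
tool_rot: [-0.0, 0.996, 0.09, 0.0]
contact_force: [-3.0, -0.3, 5.9]
gripper_width: 0.1
grasp_force: 62.7
```

play_rows(
  series=[
    [[0.0007,0.0001,0,0,0,0,0],[0,0,0,0,0,0,0],[0,0,0,0,0,0,0]],
  ],
)

```text
time: 14.8
tool_pos: [0.5833, 0.1681, 0.083]
tool_rot: [-0.0, 0.996, 0.09, 0.0]
contact_force: [-1.6, -0.0, 5.9]
gripper_width: 0.1
grasp_force: 62.6
```

play_rows(
  series=[
    [[0.0007,0.0001,0,0,0,0,0],[0,0,0,0,0,0,0],[0,0,0,0,0,0,0]],
  ],
)

```text
time: 15.1
tool_pos: [0.584, 0.1682, 0.083]
tool_rot: [-0.0, 0.996, 0.09, 0.0]
contact_force: [-2.2, 0.1, 5.3]
gripper_width: 0.103
grasp_force: 62.6
```

play_rows(
  series=[
    [[0.0007,0.0001,0,0,0,0,0],[0,0,0,0,0,0,0],[0,0,0,0,0,0,0]],
  ],
)

```text
time: 15.4
tool_pos: [0.5845, 0.1683, 0.083]
tool_rot: [-0.0, 0.996, 0.09, 0.0]
contact_force: [-2.8, -0.9, 5.9]
gripper_width: 0.1
grasp_force: 62.7
```

play_rows(
  series=[
    [[0,0,0,0,0,0,0.24],[0,0,0,0,0,0,0.24],[0,0,0,0,0,0,0.24],[0,0,0.03,0,0,0,0.24],[0,0,0.04,0,0,0,0.24],[0,-0.045,0.02,0,0,0,0.24],[0,-0.045,0,0,0,0,0.24],[0,-0.045,0,0,0,0,0.24],[0,-0.045,0,0,0,0,0.24],[0,-0.045,0,0,0,0,0.24]],
  ],
)

```text
time: 16.4
tool_pos: [0.584, -0.0584, 0.1721]
tool_rot: [0.0, 0.996, 0.09, 0.0]
contact_force: [0.3, -0.8, 0.1]
gripper_width: 0.238
grasp_force: 0.0
```

```bash
cat > meas.py <<'E'
from snap import *
def meas(name):
    S,T=snap(name);c=cal("top");u=np.array([.9836,.1805]);v=np.array([-.1805,.9836])
    t=tabs(T,(185,190,290,270))
    for n,w in t.items():
        P=plane(c,w[0],.104)[0,:2];print(n,"u,v",(P@u).round(4),(P@v).round(4),"ang",w[1])
    h=cv2.cvtColor(T,cv2.COLOR_BGR2HSV)[190:270,190:285]
    m=cv2.morphologyEx(cv2.inRange(h,(18,20,165),(40,90,255)),3,np.ones((5,5)))
    cs=[k for k in cv2.findContours(m,0,2)[0] if cv2.contourArea(k)>200]
    for k in cs:
        P=plane(c,cv2.boxPoints(cv2.minAreaRect(k))+(190,190),.074)[:,:2]
        e=P[1]-P[0];f=P[2]-P[1];m0=P.mean(0);print("beige?",m0.round(4),"u,v",(m0@u).round(4),(m0@v).round(4),np.hypot(*e).round(4),np.hypot(*f).round(4),np.degrees(np.arctan2(e[1],e[0])).round(1))
    a=cv2.resize(S[190:410,190:390],(360,396),interpolation=2);b=cv2.resize(T[190:280,185:285],(440,396),interpolation=2)
    cv2.imwrite(f"pics/{name}.png",np.hstack([a,b]))
if __name__=="__main__": meas(sys.argv[1])
E
python3 meas.py b1
```

```text
16.5 [ 0.5841 -0.0615  0.1721] [ 0.001  0.996  0.087 -0.   ] [ 1.1  0.4 -0.4] 0.23821552625559728
red u,v 0.601 0.1344 ang ((21.86506462097168, 7.891151428222656), 80.53767395019531)
yellow u,v 0.6007 0.0988 ang ((22.029464721679688, 7.233555793762207), 80.53767395019531)
blue u,v 0.6009 0.0196 ang ((22.36068344116211, 6.171548366546631), 79.69515228271484)
beige? [0.5695 0.1771] u,v 0.5922 0.0714 0.1531 0.0972 -79.5
```

View pics/b1.png

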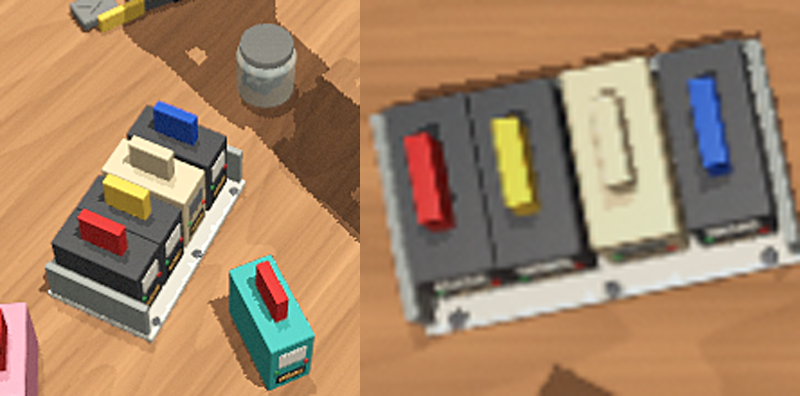

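Beige stands in the gap at (610,160) in the crop, in line with the others. The row reads red, yellow, beige, blue, with slack of about 7 mm on the beige sides. Next I grip blue and close the row.

play_rows(
  series=[
    [[0.001,0.0475,0,0,0,0,0.24],[0.001,0.0475,0,0,0,0,0.24],[0.001,0.0475,0,0,0,0,0.24],[0.001,0.0475,0,0,0,0,0.24],[0,0,-0.02,0,0,0,0.24],[0,0,0,0,0,0,0.24],[0,0,0,0,0,0,0.24]],
  ],
)

```text
time: 17.2
tool_pos: [0.5876, 0.1334, 0.1515]
tool_rot: [0.0, 0.996, 0.09, -0.001]
contact_force: [0.1, -1.3, 0.2]
gripper_width: 0.237
grasp_force: 0.0
```

play_rows(
  series=[
    [[0,-0.005,0,0,0,0,0.24],[0,0,-0.03,0,0,0,0.24],[0,0,-0.025,0,0,0,0.24],[0,0,-0.01,0,0,0,0.24],[0,0,-0.006,0,0,0,0.24],[0,0,0,0,0,0,0.24],[0,0,0,0,0,0,0],[0,0,0,0,0,0,0],[0,0,0,0,0,0,0],[0,0,0,0,0,0,0]],
  ],
)

```text
time: 18.2
tool_pos: [0.5894, 0.1283, 0.0828]
tool_rot: [0.0, 0.996, 0.09, 0.001]
contact_force: [-0.6, -0.1, 3.5]
gripper_width: 0.098
grasp_force: 61.0
```

play_rows(
  series=[
    [[-0.0004,0.002,0,0,0,0,0],[-0.0004,0.002,0,0,0,0,0],[-0.0004,0.002,0,0,0,0,0],[0,0.001,0,0,0,0,0],[-0.0002,0.001,0,0,0,0,0],[-0.0002,0.001,0,0,0,0,0],[0,0,0,0,0,0,0],[0,0,0,0,0,0,0]],
  ],
)

```text
time: 19.0
tool_pos: [0.5879, 0.137, 0.0827]
tool_rot: [0.001, 0.996, 0.09, 0.001]
contact_force: [1.4, -2.6, 6.2]
gripper_width: 0.101
grasp_force: 61.5
```

play_rows(
  series=[
    [[0,0,0,0,0,0,0.24],[0,0,0,0,0,0,0.24],[0,0,0,0,0,0,0.24],[0,0,0.03,0,0,0,0.24],[0,0,0.04,0,0,0,0.24],[0,-0.045,0.02,0,0,0,0.24],[0,-0.045,0,0,0,0,0.24],[0,-0.045,0,0,0,0,0.24],[0,-0.045,0,0,0,0,0.24],[0,0,0,0,0,0,0.24]],
  ],
)

```text
time: 20.0
tool_pos: [0.5863, -0.0471, 0.1709]
tool_rot: [0.001, 0.996, 0.087, -0.0]
contact_force: [-0.0, -0.2, -0.3]
gripper_width: 0.245
grasp_force: 0.0
```

```bash
sed -i 's/(18,20,165),(40,90,255)/(20,38,150),(40,90,255)/' meas.py; python3 meas.py b2; python3 - <<'E'
from h import *
c=cal("top")
for n in("b1_t","b2_t"):
    T=cv2.imread(f"pics/{n}.png")
    # sample profile along row at body-top level behind tabs (u offset +28mm) for dark seams
    u=np.array([.9836,.1805]);v=np.array([-.1805,.9836]);g=cv2.cvtColor(T,cv2.COLOR_BGR2GRAY)
    for du in(.028,-.028):
        vs=np.arange(0,.170,.002);P=np.array([[*(u*(.602+du)+v*a),.074] for a in vs])
        q=proj(c,P).astype(np.float32);print(n,du,cv2.remap(g,q[:,0],q[:,1],1).ravel().tolist())
E
```

```text
20.1 [ 0.5863 -0.0433  0.1707] [-0.001  0.996  0.089 -0.   ] [-0.6  0.3 -0.4] 0.24200527273648867
red u,v 0.601 0.1344 ang ((21.86506462097168, 7.891151428222656), 80.53767395019531)
yellow u,v 0.6011 0.0993 ang ((21.555696487426758, 6.976532936096191), 79.69515228271484)
blue u,v 0.6012 0.0282 ang ((22.36068344116211, 6.439876556396484), 79.69515228271484)
beige? [0.5773 0.1716] u,v 0.5988 0.0645 0.0381 0.084 -79.2
b1_t 0.028 [103, 62, 93, 99, 99, 98, 98, 96, 86, 83, 95, 94, 96, 96, 96, 95, 96, 95, 90, 73, 79, 142, 205, 216, 216, 216, 215, 215, 202, 166, 149, 158, 200, 215, 215, 215, 215, 215, 213, 168, 29, 40, 85, 96, 93, 94, 94, 93, 93, 93, 89, 87, 91, 92, 92, 92, 90, 89, 89, 85, 82, 92, 92, 92, 92, 92, 74, 64, 62, 84, 80, 89, 89, 89, 89, 88, 91, 117, 154, 154, 135, 140, 142, 142, 142]
b1_t -0.028 [120, 69, 96, 106, 107, 107, 106, 106, 105, 106, 104, 105, 104, 103, 103, 104, 104, 104, 100, 70, 78, 155, 216, 220, 219, 219, 219, 219, 218, 219, 219, 218, 218, 219, 218, 217, 218, 218, 205, 120, 40, 55, 91, 103, 104, 103, 105, 104, 103, 102, 101, 101, 101, 100, 99, 99, 98, 99, 97, 67, 
[... 207 characters left out ...]
3, 92, 90, 143, 204, 214, 214, 214, 214, 210, 179, 156, 197, 213, 213, 212, 212, 212, 213, 212, 212, 165, 95, 94, 92, 93, 93, 92, 92, 92, 87, 87, 90, 91, 90, 89, 88, 88, 86, 79, 80, 89, 89, 89, 90, 90, 73, 64, 61, 82, 79, 88, 88, 86, 86, 85, 90, 117, 153, 152, 134, 139, 141, 140, 140]
b2_t -0.028 [201, 215, 220, 220, 140, 58, 94, 108, 106, 105, 105, 105, 104, 104, 103, 103, 103, 103, 101, 102, 102, 102, 103, 121, 186, 218, 217, 217, 217, 217, 217, 218, 216, 217, 217, 217, 216, 215, 216, 216, 213, 183, 107, 103, 102, 101, 103, 102, 101, 100, 100, 100, 99, 99, 98, 97, 98, 98, 97, 73, 90, 101, 100, 100, 100, 99, 98, 97, 97, 98, 97, 98, 96, 96, 95, 95, 98, 122, 158, 166, 135, 132, 133, 132, 135]
```

```bash
python3 - <<'E'
from h import *
c=cal("top");u=np.array([.9836,.1805]);v=np.array([-.1805,.9836])
def prof(T,us,vv):
    P=np.array([[*(u*a+v*b),.074] for a in us for b in vv]);q=proj(c,P).astype(np.float32)
    return cv2.remap(T,q[:,0],q[:,1],1).reshape(len(us),len(vv),3).mean(1).astype(int)
T=cv2.imread("pics/b2_t.png")
for n,v0 in(("yellow",.1),("beige",.0645),("blue",.0285)):
    vv=v0+np.array([-.013,-.012,-.011,-.010]);us=np.arange(.628,.652,.001)
    print(n,"back",prof(T,us,vv).sum(1).tolist())
    us=np.arange(.552,.572,.001);print(n,"front",prof(T,us,vv).sum(1).tolist())
g=cv2.imread("pics/top0.png")
print("start seams",prof(g,np.arange(.0,.1,.002)*0+.574,[0])[:1])
vs=np.arange(.018,.14,.002);P=np.array([[*(u*.574+v*a),.074] for a in vs]);q=proj(c,P).astype(np.float32)
print(cv2.remap(cv2.cvtColor(g,6),q[:,0],q[:,1],1).ravel().tolist())
# beige tab outline / side view uprightness: tab pitch in side view
E
```

```text
yellow back [280, 279, 277, 275, 274, 277, 278, 276, 273, 273, 275, 273, 247, 225, 234, 246, 304, 370, 383, 383, 393, 400, 404, 409, 414]
yellow front [634, 634, 632, 605, 497, 371, 240, 219, 300, 330, 344, 297, 221, 251, 289, 302, 309, 308, 309, 310]
beige back [619, 619, 618, 618, 619, 619, 619, 618, 616, 616, 617, 617, 568, 378, 241, 236, 275, 364, 407, 407, 404, 400, 401, 400, 403]
beige front [636, 636, 636, 632, 553, 451, 323, 228, 218, 221, 260, 285, 289, 382, 548, 610, 627, 630, 629, 629]
blue back [286, 286, 286, 287, 284, 281, 281, 281, 283, 282, 281, 281, 277, 249, 221, 228, 249, 327, 394, 396, 395, 391, 393, 396, 398]
blue front [636, 638, 638, 635, 556, 421, 293, 188, 216, 280, 281, 267, 201, 173, 251, 299, 313, 318, 317, 316]
start seams [[176 187 189]]
[211, 186, 97, 36, 75, 97, 95, 94, 94, 95, 95, 92, 93, 92, 92, 92, 92, 91, 91, 90, 89, 74, 67, 96, 94, 93, 93, 93, 92, 91, 91, 90, 91, 90, 90, 87, 88, 89, 86, 79, 71, 87, 92, 91, 91, 90, 89, 90, 90, 89, 88, 88, 88, 88, 86, 86, 86, 87, 179, 211, 211, 211]
```

The row is snug: the beige seams are closed, and the yellow–red seam looks as it did at the start. Back and front edges line up within about 1 mm, and the gripper is clear. Handing in.

```bash
python3 -c "
from plant import manip
print(manip.job_done())"
```

```text
the job is handed in; nothing more can be done
None
```

The job is handed in at about 20 s: beige stands on the rack floor between yellow and blue, and all four modules are snug, let go and in line to about 1 mm by the top camera; I ran no final position check on the key, plate, jar or clamp, though nothing was moved near them.

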